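# Wipe the cut-offs off the sloping panel with the scraper block

### The job

Take the scraper block from its leaning rest and use it to wipe all five steel cut-offs down the sloping white panel into the trough along its lower edge; do not touch the cut-offs with the gripper. Then put the scraper back on its rest as it stood, rubber edge down on the ledge and leaning on the fork. Leave the eyepiece, the black cap and the round case where they are.

Things in the scene. Friction and masses are not known exactly. Their poses are not given: they have to be found in the camera images.
- stand: fixed grey sheet-metal stand, 215 x 210 mm (x, y), 110 mm high at the back, that carries the sloping panel and has an open trough along its front. Origin: centre of its underside, on the bench; x points to its high back, z up. The panel's lower edge lies at x = -50 mm, z = 42 mm
- trough (a point): middle of the floor of the stand's trough. Inside, the trough measures 55 mm (from the stand's x = -103.5 to -48.5 mm) by 200 mm (y); floor at z = 4 mm, outer walls up to z = 30 mm
- panel: fixed white panel sloping 25 degrees, 160 mm up the slope (x), 210 mm wide (y). Origin: middle of its lower edge, on the surface; x up the slope, y along the lower edge, z out of the surface. Rims 8 mm high along both sides leave y = -93 to 93 mm free; lower and upper edge have no rim. The cut-offs start between x = 25 and 110 mm; above that it is empty
- chip0: dark steel cut-off, flat plate 22 x 16 x 8 mm, loose, lying flat on the panel. Its origin is the centre of its underside, z is out of its flat top. 
- chip1: dark steel cut-off, disc of 20 mm diameter, 8 mm thick, loose on the panel. Its origin is the centre of its underside, z is out of its flat top. 
- chip2: dark steel cut-off, square 18 x 18 x 8 mm, loose on the panel. Its origin is the centre of its underside, z is out of its flat top. 
- chip3: dark steel cut-off, L-shaped, 24 x 22 x 8 mm, loose on the panel. Its origin is the centre of its underside, z is out of its flat top. 
- chip4: dark steel cut-off, bar 28 x 15 x 8 mm, loose on the panel. Its origin is the centre of its underside, z is out of its flat top. 
- scraper: loose scraper block, 100 wide (y), 20 thick (x), 88 mm high (z), 0.25 kg: black rubber edge 12 mm thick up to z = 18, aluminium body 100 x 20 up to z = 60, neck 64 x 20 up to z = 88 mm. Origin: centre of the rubber's underside; z to the neck. Hold it across its 20 mm, at the neck. It starts on its rest, leaning 25 degrees, neck towards -x of the rest
- rest: fixed rest for the scraper, base plate 95 x 130 x 8 mm. Origin on the bench, z up, y as the parked scraper's. The parked scraper's z axis points along (-0.423, 0, 0.906) of the rest and its -x face lies on a fork: two posts 26 mm wide, 58 mm long, 72 mm gap between them for a finger
- rest_seat (a point): point on the rest's ledge, 30 mm above the bench, where the parked scraper's origin lies. The ledge is 128 mm wide, with cheeks 24 mm high, 116 mm apart, at its ends and a lip 6 mm high, 29 mm from the fork, on the side away from it
- loupe: bystander: black eyepiece magnifier, 39 mm diameter, 38 mm high. Origin: centre of its underside
- core_cap: bystander: black flanged plastic cap, 63 mm diameter, 22 mm high. Origin: centre of its underside
- sample_case: bystander: clear round case, 61 mm diameter, 14 mm high. Origin: centre of its underside
Mind the look-alikes: they are no part of the job. Leave any blue look-alike of the chip4 alone.

How it is judged:
By the outcome, as a careful person would: the job done as asked, in the order asked, and still so for the second after the job is handed in, with the robot touching nothing.
It also fails if it takes over 64 s, if anything falls off the work surface, if the arm or the gripper's body presses on something with over 40 N, if the wrist force passes 120 N, or if a joint passes its speed limit or range.

### The arm

A 6-joint arm with a two-finger parallel gripper is mounted at the origin on a cart in front of the work surface, level with it; the furniture and walls round the work are solid. World frame = base frame: x ahead of the robot, y to its left, z up, the work surface at z = 0. Lengths are in m, angles in rad, forces in N, time in s.
With the tool pointing down it reaches from about 0.275 to 0.85 m from the base axis. Payload 5.2 kg.
Tool frame: the origin (TCP) lies between the finger pads; the fingertips stand 14 mm ahead of it and the grasp point (between the pads) lies 5 mm behind it; z points along the fingers, y is the line along which they close (so a half turn about z gives the same grasp; the last joint's range is limited). The gripper opens to 85 mm and grips with 20 to 120 N. Pads are 22 mm wide; open, the fingers measure 114 mm over their backs; the gripper's body (76 mm by 85 mm) begins 54 mm behind the grasp point. The pads swing forward as they close: fully open they stand 13 mm farther back than shut.
Start: joints at [-1.309, 0.259, 1.535, -0, 1.348, -0.203], TCP at [0.247, -0.492, 0.22] pointing down, gripper open.
Joint ranges: [-3.14, 3.14], [-0.91, 2.08], [0.19, 2.58], [-1.22, 4.36], [0.22, 2.71], [-3.12, 3.12]. Speed limits (rad/s): [2.57, 2.57, 3.14, 3.14, 3.14, 3.14].

### API

Orientations are given as a unit quaternion [x, y, z, w].
In Python, from station import state, camera, camera_model, close_job gives the robot as it stands.
- The arm moves only by the tool step_arm, never from a script. Its argument "commands" is one flat list of numbers, 7 for each row, row after row: the turn, a rotation vector about the tool's x, y, z scaled (see below), then the shift along the tool's x, y, z scaled (see below), then the opening, from -1 (shut) to 1 (fully open). In form: [wx, wy, wz, tx, ty, tz, gripper, wx, wy, wz, tx, ty, tz, gripper, ...]. A call has 1 to 10 rows; each row shifts and turns the commanded pose from where the row before left it, along the tool's axes as they then stand; what a row does not reach is not made up. The controller multiplies each number of a shift by 20 mm and each number of a turn by 4 degrees. A row lasts 1/10 s, in which the tool goes at most 50 mm and 8.59 degrees, less where a joint would pass 70% of its speed; a pose out of reach is approached as far as the arm can. A call with a number of a shift or a turn outside -1 to 1 is refused whole. A call with a gripper value outside its range is refused whole. The fingers move at their own pace and stop on an object; the grip force is fixed at half the most. Time passes only in rows, so rows that do not move let the fingers close. It gives the time, the measured TCP pose, the force, the opening and the grip force at its end, in the units of the state.
- state(): the state, without advancing time (a new reading comes with each control period).
- camera(name): name is "scene" or "top" or "wrist"; returns (picture, depth): 384x512x3 uint8, red, green, blue; 384x512 float32, m along the optical axis (not along the pixel's ray), 0 where there is no reading.
- camera_model(name): a dict with "camera_matrix" (3x3 intrinsics, pixels), "position" and "attitude" of the camera in the world. Camera axes: x right, y down, z forward; pixel columns grow to the right and rows downward; lengths in m; the calibration is good to about 2 mm. The wrist camera is an equidistant fisheye: a pixel r from the principal point sees the ray r / f radians off the axis. A picture is of the moment at which its call begins: read the wrist's pose just before it. camera_model takes no time and is no camera call; for the wrist camera it gives the pose at the moment of the call.
- close_job(): hands the job in; it is judged then, once.
The state is a dict: "clock": time; "joint_positions": joint angles; "qvel": joint speeds; "tau": joint torques, N m; "ee_pos": TCP position; "eef_rot": TCP orientation; "ft_force": force on the tool from outside, world axes, zero at the start; "moment": the same for the moment, N m; "finger_gap": opening from 0.0 (shut) to 1.0 (fully open); "grip_force": force on a finger pad.
Only numpy, scipy, OpenCV 4.12 (cv2) and the standard library are available. Lean on these libraries where they do the work, as an engineer would, in place of code of your own. Each camera call takes 0.05 s, during which the arm holds its last target. There are 200 camera calls.

## Working session

There is one attempt and no reset: what is moved stays moved. The work goes in short steps, Python scripts to look and compute and a tool call to move; the robot and the scene stay as the last step left them, time stands still between calls to the robot, and variables do not carry over. Pictures are saved under pics/ and viewed, at most 12 in all, crops included, and the job is handed in when it is done.

Besides the shell and the picture viewer there is one more tool, called after "Request:" as name(argument=value, ...) on one line, values as JSON. step_arm: Moves the arm, as the interface text tells. Shifts and turns lie within -1 to 1; 1 stands for 20 mm of shift or 4 degrees of turn. Its arguments: {"type":"object","properties":{"commands":{"type":"array"}},"required":["commands"]}

```bash
mkdir -p pics; ls; python3 - <<'E'
from station import *
import cv2,numpy as np
print(state())
ims=[]
for n in("scene","top"):
    p,d=camera(n);np.savez(f"{n}.npz",p=p,d=d);ims.append(p);m=camera_model(n);print(n,m)
    cv2.imwrite(f"pics/{n}0.png",cv2.resize(p[:,:,::-1],(800,600),interpolation=cv2.INTER_CUBIC))
E
```

```text
pics
{'clock': 0.0, 'joint_positions': array([-1.30880931e+00,  2.59345954e-01,  1.53611698e+00,  2.76947447e-05,
        1.34801936e+00, -2.02808131e-01]), 'qvel': array([ 2.86870463e-04,  4.91828920e-06, -2.08770859e-03, -2.37934520e-05,
       -8.20916839e-04,  7.95696471e-04]), 'tau': array([-7.04927443e-04, -4.46037412e+01, -2.90568852e+01, -3.55872280e-04,
        1.20274225e-02,  2.28030416e-06]), 'ee_pos': array([ 0.24640707, -0.49107706,  0.21875954]), 'eef_rot': array([ 9.73117277e-01,  2.30308213e-01, -1.44562375e-05, -9.44805257e-04]), 'ft_force': array([ 0.1555463 , -0.19736542,  0.88937538]), 'moment': array([-0.01820018, -0.00079155,  0.00027679]), 'grip_force': 0.0, 'finger_gap': 1.000112819570578}
scene {'camera_matrix': array([[435.60484714,   0.        , 254.79055851],
       [  0.        , 435.60484714, 195.37661862],
       [  0.        ,   0.        ,   1.        ]]), 'position': array([0.07327894, 0.36575999, 0.72476463]), 'attitude': array([-0.45710764,  0.80500725, -0.32631781,  0.1911351 ])}
top {'camera_matrix': array([[451.76755008,   0.        , 254.15792483],
       [  0.        , 451.76755008, 194.9068674 ],
       [  0.        ,   0.        ,   1.        ]]), 'position': array([0.47932458, 0.05313139, 1.02895264]), 'attitude': array([-0.69993126,  0.71165891, -0.0411854 ,  0.04406344])}
```

View pics/scene0.png

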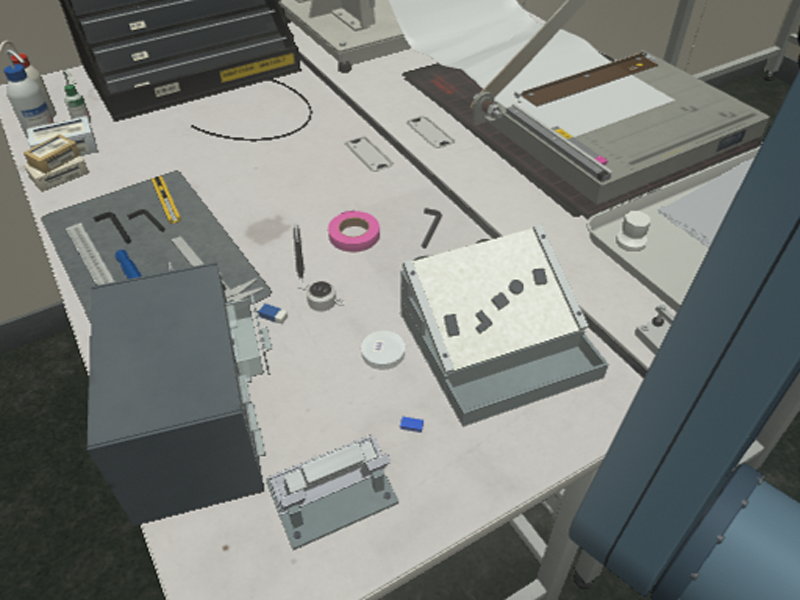

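View pics/top0.png

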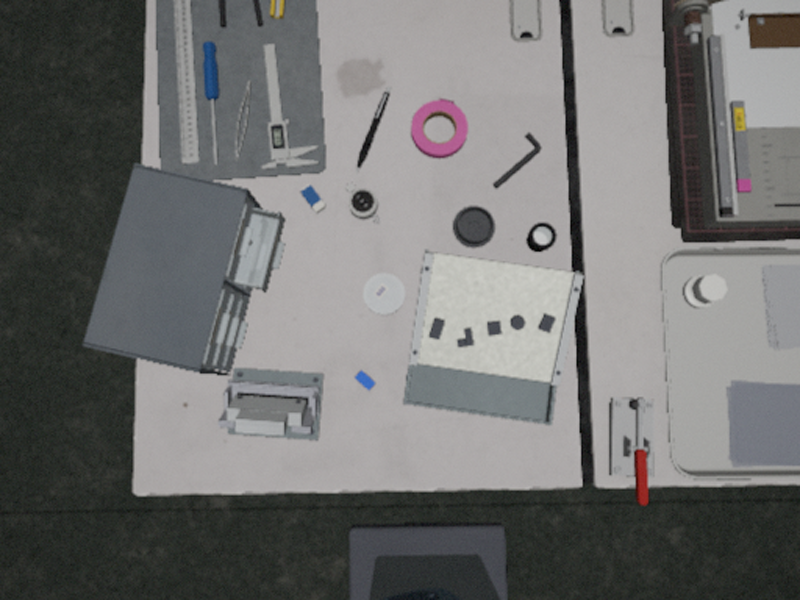

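Scene view: scraper on its rest at (330,480), stand with five dark chips at (450,325), (483,322), (500,300), (516,287) and (540,276), blue look-alike at (412,424), case at (383,350). Top view: rest at (272,405), stand at (495,335), cap at (474,226), eyepiece at (541,237). Next I measure the poses.

```bash
cat > h.py <<'E'
import numpy as np,cv2
from scipy.spatial.transform import Rotation as R
from station import camera_model
def cloud(n,d):
    m=camera_model(n);K=m["camera_matrix"];v,u=np.mgrid[:d.shape[0],:d.shape[1]]
    P=np.stack([(u-K[0,2])/K[0,0]*d,(v-K[1,2])/K[1,1]*d,d],-1)
    return P@R.from_quat(m["attitude"]).as_matrix().T+m["position"]
def ray(n,uv):
    m=camera_model(n);K=m["camera_matrix"]
    q=np.array([(uv[0]-K[0,2])/K[0,0],(uv[1]-K[1,2])/K[1,1],1.])
    return m["position"],R.from_quat(m["attitude"]).as_matrix()@q
E
python3 - <<'E'
from h import *
np.set_printoptions(precision=4,suppress=True)
for n in("scene","top"):
    z=np.load(n+".npz");p=z["p"];P=cloud(n,z["d"]);ok=z["d"]>0
    hsv=cv2.cvtColor(p,cv2.COLOR_RGB2HSV)
    x,y,zz=P[...,0],P[...,1],P[...,2]
    tab=ok&(abs(zz)<.01)&(x>.3)&(x<.8)&(abs(y)<.3);print(n,"table z",np.median(zz[tab]))
    # panel : bright, sloping, above 45mm
    c=(np.array([495,315]) if n=="top" else np.array([480,300]))/1.5625
    v,u=np.mgrid[:384,:512]
    near=ok&(abs(u-c[0])<65)&(abs(v-c[1])<65)
    pm=near&(hsv[...,2]>170)&(hsv[...,1]<50)&(zz>.045)&(zz<.115)
    Q=P[pm]
    for _ in range(4):
        q=Q.mean(0);nn=np.linalg.svd(Q-q,full_matrices=False)[2][2];nn*=np.sign(nn[2]);Q=Q[abs((Q-q)@nn)<.006]
    print("panel normal",nn,"tilt",np.degrees(np.arccos(nn[2])),"ctr",q,len(Q))
    yaw=np.arctan2(-nn[1],-nn[0]);print("yaw deg",np.degrees(yaw))
    rect=cv2.minAreaRect(Q[:,:2].astype(np.float32)*1000);print("rect xy",rect, "z range",np.percentile(Q[:,2],[1,99]))
    dk=(near&(hsv[...,2]<95)&(zz>.045)&(abs((P-q)@nn)<.015)).astype(np.uint8)
    k,l,s,cc=cv2.connectedComponentsWithStats(dk)
    for i in range(1,k):
        if s[i,4]>25:
            o,r=ray(n,cc[i]);t=((q+nn*.006-o)@nn)/(r@nn);print("chip",cc[i]*1.5625,s[i,4],o+r*t)
    # rest
    c=(np.array([272,405]) if n=="top" else np.array([335,490]))/1.5625
    rm=ok&(abs(u-c[0])<48)&(abs(v-c[1])<45)&(x>.1)&(x<.42)&(y>.1)&(y<.4)
    for a,b in((.005,.012),(.05,.08),(.08,.092),(.092,.1),(.1,.13)):
        S=P[rm&(zz>a)&(zz<b)]
        if len(S)>10:print("rest",a,b,len(S),cv2.minAreaRect(S[:,:2].astype(np.float32)*1000),S[:,:2].min(0),S[:,:2].max(0))
a=np.load("top.npz")["p"][228:292,130:216];b=np.load("scene.npz")["p"][268:358,164:262]
cv2.imwrite("pics/rest.png",np.hstack([cv2.resize(i[:,:,::-1],(400,390),interpolation=cv2.INTER_CUBIC) for i in(a,b)]))
E
```

```text
scene table z 0.0013561022879086115
panel normal [-0.4159  0.0664  0.907 ] tilt 24.9059243819863 ctr [ 0.5738 -0.0719  0.0774] 5365
yaw deg -9.075351849076323
rect xy ((572.4364624023438, -74.38311004638672), (210.4033660888672, 147.6808624267578), 81.10712432861328) z range [0.0455 0.1103]
rest 0.005 0.012 217 ((394.0450744628906, 233.41566467285156), (51.848365783691406, 120.58965301513672), 0.04359172284603119) [0.3681 0.1731] [0.42   0.2937]
top table z 0.0008569676097742729
panel normal [-0.4155  0.066   0.9072] tilt 24.878423641507773 ctr [ 0.5791 -0.0746  0.0792] 5650
yaw deg -9.028661112454342
rect xy ((573.6260986328125, -74.0838623046875), (209.16751098632812, 145.9832763671875), 80.58087158203125) z range [0.0457 0.1105]
chip [545.8921 322.2782] 62 [ 0.5664 -0.1431  0.085 ]
chip [516.5979 321.6097] 53 [ 0.5682 -0.1042  0.0829]
chip [436.046  327.7561] 72 [0.5626 0.0037 0.0725]
chip [493.5096 327.5541] 52 [ 0.5612 -0.0737  0.0775]
chip [465.5671 338.86  ] 54 [ 0.5471 -0.0364  0.0684]
rest 0.005 0.012 98 ((391.2879333496094, 238.55923461914062), (210.58334350585938, 57.10795211791992), 88.97991180419922) [0.361  0.1334] [0.42   0.3435]
```

View pics/rest.png

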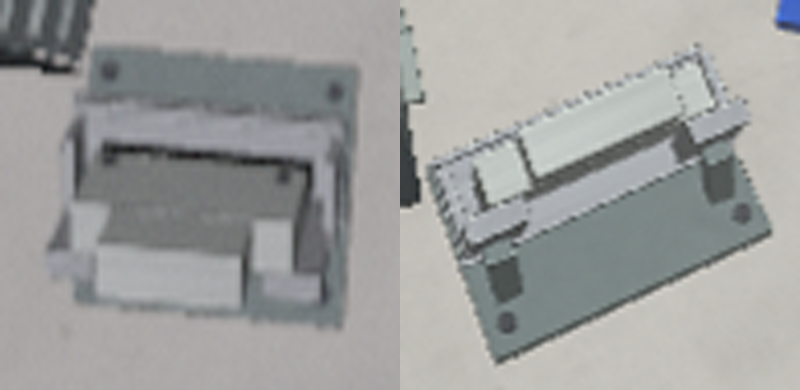

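The rest crop: neck top at (170,270) left, leaning toward the robot (-x); ledge, lip and cheeks at the far (+x) side; fork posts at the two ends. Now I refine the rest and scraper pose.

```bash
python3 - <<'E'
from h import *
np.set_printoptions(precision=4,suppress=True)
for n in("scene","top"):
    z=np.load(n+".npz");p=z["p"];P=cloud(n,z["d"]);ok=z["d"]>0
    c=(np.array([272,405]) if n=="top" else np.array([335,490]))/1.5625
    v,u=np.mgrid[:384,:512];x,y,zz=np.moveaxis(P,-1,0)
    rm=ok&(abs(u-c[0])<45)&(abs(v-c[1])<40)&(x>.28)&(x<.54)&(y>.15)&(y<.36)
    print(n,np.histogram(zz[rm],np.arange(0,.13,.01))[0])
    for a,b in((.0055,.012),(.03,.045),(.045,.06),(.06,.08),(.08,.095),(.095,.12)):
        S=P[rm&(zz>a)&(zz<b)]
        if len(S)>10:print("rest",a,b,len(S),cv2.minAreaRect(S[:,:2].astype(np.float32)*1000),S.min(0),S.max(0))
    # planes: sequential ransac-like on elevated points
    m=cv2.erode(rm.astype(np.uint8),None)>0
    dx=np.zeros_like(P);dx[:,1:-1]=P[:,2:]-P[:,:-2];dy=np.zeros_like(P);dy[1:-1]=P[2:]-P[:-2]
    N=np.cross(dx,dy);N/=np.linalg.norm(N,axis=-1,keepdims=True)+1e-12;N*=np.sign(N[...,2:])
    for nm,axis in(("top face",(-.423,0,.906)),("+x face",(.906,0,.423))):
        s=m&(N@np.array(axis)>.93)&(zz>(.09 if nm[0]=='t' else .045))
        Q=P[s]
        for _ in range(5):
            if len(Q)<15:break
            q=np.median(Q,0) if _==0 else Q.mean(0);nn=np.linalg.svd(Q-q,full_matrices=False)[2][2];nn*=np.sign(nn[2]);Q=Q[abs((Q-q)@nn)<(.008 if _<2 else .004)]
        if len(Q)>=15:print(nm,len(Q),nn,q,"yaw",np.degrees(np.arctan2(nn[1],nn[0])),Q.min(0),Q.max(0))
E
```

```text
scene [3411  482  389  158  237  119   53  235  254   40  203  305]
rest 0.0055 0.012 1498 ((461.5731201171875, 234.83929443359375), (130.08729553222656, 93.55007934570312), 84.84251403808594) [0.4103 0.1707 0.0056] [0.5139 0.3027 0.012 ]
rest 0.03 0.045 305 ((463.2664794921875, 234.78213500976562), (127.93757629394531, 55.964698791503906), 84.57136535644531) [0.4309 0.1686 0.03  ] [0.4952 0.2986 0.045 ]
rest 0.045 0.06 209 ((463.02655029296875, 234.66116333007812), (126.19700622558594, 53.190616607666016), 84.46524810791016) [0.4328 0.1713 0.0451] [0.4931 0.2988 0.0599]
rest 0.06 0.08 288 ((451.03125, 235.80325317382812), (124.05990600585938, 46.268096923828125), 85.74652862548828) [0.4235 0.1736 0.06  ] [0.4786 0.2988 0.08  ]
rest 0.08 0.095 275 ((443.4120788574219, 234.38003540039062), (110.41768646240234, 25.65404510498047), 85.5461196899414) [0.4283 0.1799 0.0803] [0.46   0.2901 0.095 ]
rest 0.095 0.12 527 ((435.1573486328125, 237.7809600830078), (65.1234359741211, 23.90122413635254), 78.71772766113281) [0.4234 0.205  0.0953] [0.4532 0.2693 0.1171]
top face 103 [-0.4433  0.0358 
[... 857 characters left out ...]
 (162.0973663330078, 86.87088775634766), 55.305458068847656) [0.4268 0.1734 0.0602] [0.5398 0.3135 0.08  ]
rest 0.08 0.095 317 ((459.3014831542969, 254.42176818847656), (157.93783569335938, 79.15432739257812), 52.834877014160156) [0.4333 0.175  0.08  ] [0.5385 0.3126 0.0948]
rest 0.095 0.12 489 ((468.46337890625, 263.7940979003906), (143.02474975585938, 58.05463409423828), 44.747005462646484) [0.4251 0.2031 0.0951] [0.5397 0.3105 0.1198]
top face 53 [-0.3929  0.0374  0.9188] [0.4363 0.2362 0.1112] yaw 174.5562672780927 [0.4271 0.2071 0.1057] [0.4443 0.2642 0.1154]
+x face 443 [ 0.9032 -0.0773  0.4223] [0.4609 0.2315 0.0792] yaw -4.893589826837125 [0.4414 0.1847 0.0478] [0.4759 0.2806 0.1143]
```

```bash
cat >> h.py <<'E'
from station import state
def frame(yaw):  # scraper-style frame: x up slope, z out, tilt 25
    return (R.from_euler('z',yaw,degrees=True)*R.from_euler('y',-25,degrees=True)).as_matrix()
RR=frame(-4.8);RO=np.array([.4716,.2325,.030])
PR=frame(-9.05);PO=np.array([.5014,-.0628,.042])
def tool(S): return np.stack([S[:,1],S[:,0],-S[:,2]],1)   # tool y = scraper x, tool z = -scraper z
def go(p,T=None,off=(0,0,0)):
    "turn (deg/4 units) then shift (20mm units) from measured pose to p"
    s=state();A=R.from_quat(s["eef_rot"]).as_matrix();T=A if T is None else T
    w=np.degrees(R.from_matrix(A.T@T).as_rotvec())/4
    t=T.T@(np.array(p)-s["ee_pos"])/.02;np.set_printoptions(precision=3,suppress=True)
    print("turn",w,"shift(after turn)",t,"| shift now-axes",A.T@(np.array(p)-s["ee_pos"])/.02,"err mm",(np.array(p)-s["ee_pos"])*1000)
def info():
    s=state();np.set_printoptions(precision=4,suppress=True)
    print(s["clock"],s["ee_pos"],s["joint_positions"],s["ft_force"],s["finger_gap"],s["grip_force"])
E
python3 - <<'E'
from h import *
np.set_printoptions(precision=4,suppress=True)
for n in("scene","top"):
    z=np.load(n+".npz");P=cloud(n,z["d"]).reshape(-1,3);P=P[z["d"].ravel()>0]
    B=P[(P[:,1]>.2)&(P[:,1]<.6)&(P[:,0]>.3)&(P[:,0]<.9)&(P[:,2]>.125)]
    print(n,len(B),B.min(0),B.max(0),"near robot part",[ (a,B[(B[:,0]>a)&(B[:,0]<a+.05)][:,1].min().round(3)) for a in np.arange(.4,.8,.05) if ((B[:,0]>a)&(B[:,0]<a+.05)).any()])
g=RO+.071*RR[:,2];pre=g+.11*RR[:,2];print("grasp",g,"pre",pre)
go(pre);go(pre,tool(RR))
for c in([.0,.0],):pass
for u in([.5664,-.1431,.085],[.5682,-.1042,.0829],[.5626,.0037,.0725],[.5612,-.0737,.0775],[.5471,-.0364,.0684]): print((PR.T@(np.array(u)-PO))*1000)
p=np.load("top.npz")["p"][190:280,250:380]
cv2.imwrite("pics/chips.png",cv2.resize(p[:,:,::-1],(780,540),interpolation=cv2.INTER_CUBIC))
E
```

```text
scene 10542 [0.5038 0.2439 0.125 ] [0.7712 0.4463 0.1632] near robot part [(np.float64(0.5), np.float64(0.29)), (np.float64(0.55), np.float64(0.279)), (np.float64(0.6), np.float64(0.266)), (np.float64(0.6499999999999999), np.float64(0.254)), (np.float64(0.7), np.float64(0.244)), (np.float64(0.75), np.float64(0.303))]
top 9674 [0.5057 0.2424 0.1251] [0.773  0.4452 0.1654] near robot part [(np.float64(0.5), np.float64(0.287)), (np.float64(0.55), np.float64(0.276)), (np.float64(0.6), np.float64(0.265)), (np.float64(0.6499999999999999), np.float64(0.252)), (np.float64(0.7), np.float64(0.242)), (np.float64(0.75), np.float64(0.295))]
grasp [0.4417 0.235  0.0943] pre [0.3954 0.2389 0.194 ]
turn [0. 0. 0.] shift(after turn) [ 23.018 -29.292   1.295] | shift now-axes [ 23.018 -29.292   1.295] err mm [148.954 730.074 -24.816]
turn [ -5.711   3.177 -14.406] shift(after turn) [36.999  3.433  2.97 ] | shift now-axes [ 23.018 -29.292   1.295] err mm [148.954 730.074 -24.816]
[ 87.797 -69.076   6.505]
[ 82.975 -30.377   6.436]
[58.185 75.299  6.521]
[70.079 -1.358  6.491]
[48.296 33.26   6.608]
```

View pics/chips.png

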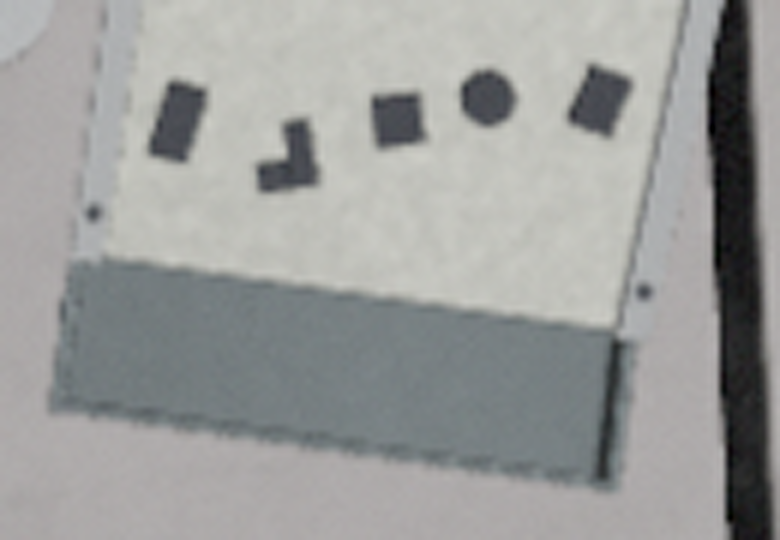

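Could be mistaken for the targets: for the scraper, the drawer fronts (245,330 scene) versus the block on the rest (330,480), and I choose the latter. For the chips, the blue bar (365,380 top), black cap (474,226) and hex key (515,160) versus the five dark plates on the panel at (436,328), (466,339), (494,328), (517,322) and (546,322). The crop confirms bar/plate, L, square, disc and plate, all clear of the rims.

Request:
step_arm(commands=[0,0,0,0.77,-0.98,0,1,0,0,0,0.77,-0.98,0,1,0,0,0,0.77,-0.98,0,1,0,0,0,0.77,-0.98,0,1,0,0,0,0.77,-0.98,0,1,0,0,0,0.77,-0.98,0,1,0,0,0,0.77,-0.98,0,1,0,0,0,0.77,-0.98,0,1,0,0,0,0.77,-0.98,0,1,0,0,0,0.77,-0.98,0,1])

```text
clock: 1.1
ee_pos: [0.2963, -0.2462, 0.2193]
eef_rot: [0.973, 0.23, -0.0, -0.0]
ft_force: [0.6, 0.1, 0.2]
finger_gap: 1.0
grip_force: 0.0
```

Request:
step_arm(commands=[0,0,0,0.77,-0.98,0,1,0,0,0,0.77,-0.98,0,1,0,0,0,0.77,-0.98,0,1,0,0,0,0.77,-0.98,0,1,0,0,0,0.77,-0.98,0,1,0,0,0,0.77,-0.98,0,1,0,0,0,0.77,-0.98,0,1,0,0,0,0.77,-0.98,0,1,0,0,0,0.77,-0.98,0,1,0,0,0,0.77,-0.98,0,1])

```text
clock: 2.1
ee_pos: [0.3459, -0.002, 0.2194]
eef_rot: [0.973, 0.23, -0.0, -0.0]
ft_force: [-0.3, -1.4, -0.3]
finger_gap: 0.998
grip_force: 0.0
```

Request:
step_arm(commands=[0,0,0,0.77,-0.98,0,1,0,0,0,0.77,-0.98,0,1,0,0,0,0.77,-0.98,0,1,0,0,0,0.77,-0.98,0,1,0,0,0,0.77,-0.98,0,1,0,0,0,0.77,-0.98,0,1,0,0,0,0.77,-0.98,0,1,0,0,0,0.77,-0.98,0,1,0,0,0,0.77,-0.98,0,1,0,0,0,0.77,-0.98,0,1])

```text
clock: 3.1
ee_pos: [0.3957, 0.2421, 0.2193]
eef_rot: [0.973, 0.23, -0.0, 0.0]
ft_force: [0.4, 0.6, 0.0]
finger_gap: 0.995
grip_force: 0.0
```

Request:
step_arm(commands=[-0.38,0.21,-0.96,0,0,0,1,-0.38,0.21,-0.96,0,0,0,1,-0.38,0.21,-0.96,0,0,0,1,-0.38,0.21,-0.96,0,0,0,1,-0.38,0.21,-0.96,0,0,0,1,-0.38,0.21,-0.96,0,0,0,1,-0.38,0.21,-0.96,0,0,0,1,-0.38,0.21,-0.96,0,0,0,1,-0.38,0.21,-0.96,0,0,0,1,-0.38,0.21,-0.96,0,0,0,1])

```text
clock: 4.1
ee_pos: [0.3956, 0.241, 0.2193]
eef_rot: [0.832, 0.535, 0.1, 0.11]
ft_force: [-0.8, 0.3, 0.1]
finger_gap: 1.005
grip_force: 0.0
```

Request:
step_arm(commands=[-0.38,0.21,-0.96,0,0,0,1,-0.38,0.21,-0.96,0,0,0,1,-0.38,0.21,-0.96,0,0,0,1,-0.38,0.21,-0.96,0,0,0,1,-0.38,0.21,-0.96,0,0,0,1,0,0,0,0,0,0,1])

```text
clock: 4.7
ee_pos: [0.3947, 0.2406, 0.2188]
eef_rot: [0.719, 0.661, 0.145, 0.16]
ft_force: [0.3, 0.5, -0.2]
finger_gap: 0.996
grip_force: 0.0
```

```bash
python3 - <<'E'
from h import *
info();g=RO+.071*RR[:,2];go(g+.11*RR[:,2],tool(RR))
p,d=camera("wrist");cv2.imwrite("pics/w1.png",p[:,:,::-1])
E
```

```text
4.7 [0.3947 0.2406 0.2188] [ 0.4908 -0.0863  2.0091 -0.3066  0.8729  0.7305] [ 0.2754  0.4623 -0.2148] 0.995956008109269 0.0
turn [-0.031  0.046  0.023] shift(after turn) [-0.082 -0.488  1.139] | shift now-axes [-0.078 -0.486  1.141] err mm [  0.643  -1.704 -24.779]Traceback (most recent call last):
  File "<stdin>", line 3, in <module>
NameError: name 'camera' is not defined
```

Request:
step_arm(commands=[0,0.05,0,-0.08,-0.49,0.9,0.4,0,0,0,0,0,0.9,0.4,0,0,0,0,0,0.9,0.4,0,0,0,0,0,0.9,0.4,0,0,0,0,0,0.9,0.4,0,0,0,0,0,0,0.4])

```text
clock: 5.3
ee_pos: [0.4242, 0.2362, 0.1317]
eef_rot: [0.72, 0.661, 0.144, 0.158]
ft_force: [0.1, -0.2, 1.0]
finger_gap: 0.701
grip_force: 0.0
```

```bash
python3 - <<'E'
from h import *
from station import camera
info();g=RO+.071*RR[:,2];go(g,tool(RR))
p,d=camera("wrist");cv2.imwrite("pics/w1.png",p[:,:,::-1])
E
```

```text
5.3 [0.4242 0.2362 0.1317] [ 0.4379  0.066   2.107  -0.3682  0.6225  0.7863] [ 0.0808 -0.1822  1.037 ] 0.7009681266469937 0.0
turn [-0.075  0.027 -0.016] shift(after turn) [0.015 0.005 2.061] | shift now-axes [0.019 0.015 2.061] err mm [ 17.469  -1.161 -37.314]
```

View pics/w1.png

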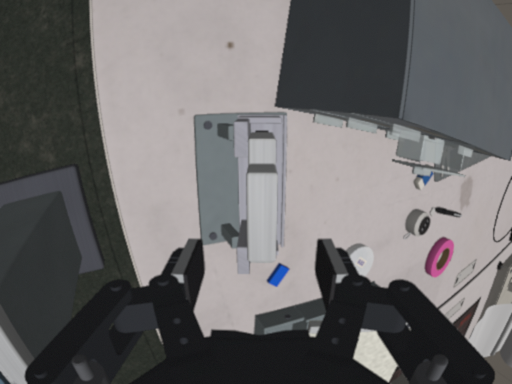

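Wrist view: neck top at (262,215), midway between the finger tips (190,265) and (330,265), so it is centred. Descend and close.

Request:
step_arm(commands=[-0.07,0,0,0,0,0.7,0.4,0,0,0,0,0,0.7,0.4,0,0,0,0,0,0.66,0.4,0,0,0,0,0,0,0.4,0,0,0,0,0,0,-1,0,0,0,0,0,0,-1,0,0,0,0,0,0,-1,0,0,0,0,0,0,-1,0,0,0,0,0,0,-1,0,0,0,0,0,0,-1])

```text
clock: 6.35
ee_pos: [0.4424, 0.2359, 0.0978]
eef_rot: [0.718, 0.661, 0.149, 0.161]
ft_force: [-3.8, -0.4, 6.1]
finger_gap: 0.189
grip_force: 58.5
```

```bash
python3 - <<'E'
from h import *
info();g=RO+.071*RR[:,2];go(g,tool(RR))
E
```

```text
6.35 [0.4424 0.2359 0.0978] [ 0.4179  0.1452  2.1308 -0.4304  0.5114  0.8408] [-3.8408 -0.4216  6.0521] 0.18930249441031471 58.49359290674329
turn [ 0.08  -0.024  0.003] shift(after turn) [-0.049 -0.103  0.143] | shift now-axes [-0.049 -0.103  0.143] err mm [-0.73  -0.927 -3.463]
```

```bash
python3 - <<'E'
from station import state
import numpy as np
s=state();np.savez("grasp.npz",p=s["ee_pos"],q=s["eef_rot"]);print(s["eef_rot"])
E
```

```text
[0.71801268 0.66062521 0.14892835 0.16078703]
```

Request:
step_arm(commands=[0,0,0,0,0,-0.3,-1,0,0,0,0,0,-0.6,-1,0,0,0,0,0,-0.8,-1,0,0,0,0,0,-0.8,-1,0,0,0,0,0,-0.8,-1,0,0,0,0,0,-0.8,-1,0,0,0,0,0,-0.8,-1,0,0,0,0,0,-0.6,-1,0,0,0,0,0,0,-1])

```text
clock: 7.25
ee_pos: [0.3954, 0.24, 0.1978]
eef_rot: [0.718, 0.661, 0.149, 0.161]
ft_force: [-0.4, 0.0, -2.0]
finger_gap: 0.187
grip_force: 58.9
```

```bash
cat >> h.py <<'E'
import os
if os.path.exists("grasp.npz"):
    G=np.load("grasp.npz");GT=R.from_quat(G["q"]).as_matrix()
    SR=GT.T@RR; SP=GT.T@(RO-G["p"])      # scraper in tool
    def tcp(o,S):                        # tool pose for scraper pose
        T=S@SR.T; return o-T@SP,T
    def scr():
        s=state();A=R.from_quat(s["eef_rot"]).as_matrix();o=s["ee_pos"]+A@SP
        return o,A@SR
    def pan(): 
        o,S=scr();print("scraper in panel mm",(PR.T@(o-PO))*1000,"rot deg",np.degrees(R.from_matrix(PR.T@S).as_rotvec()))
    def gopan(x,y,z): p,T=tcp(PO+PR@np.array([x,y,z]),PR);go(p,T)
E
python3 - <<'E'
from h import *
info();pan();gopan(.135,-.041,.08);gopan(.135,-.041,.03)
E
```

```text
7.25 [0.3954 0.24   0.1978] [ 0.4871 -0.0681  2.0527 -0.324   0.8031  0.7544] [-0.4187  0.0388 -1.9782] 0.18711414479195843 58.93813222646713
scraper in panel mm [-74.2261 283.5809 131.7482] rot deg [ 1.8562 -0.0253  3.855 ]
turn [ 0.005 -0.469  0.961] shift(after turn) [-16.123  10.445   2.619] | shift now-axes [-16.864   9.337   2.081] err mm [ 158.179 -351.582   41.536]
turn [ 0.005 -0.469  0.961] shift(after turn) [-16.127  10.431   5.119] | shift now-axes [-16.949   9.319   4.58 ] err mm [ 179.047 -354.906   -3.779]
```

Request:
step_arm(commands=[0,-0.47,0.96,0,0,0,-1,0,0,0,-0.95,0.61,0.15,-1,0,0,0,-0.95,0.61,0.15,-1,0,0,0,-0.95,0.61,0.15,-1,0,0,0,-0.95,0.61,0.15,-1,0,0,0,-0.95,0.61,0.15,-1,0,0,0,-0.95,0.61,0.15,-1,0,0,0,-0.95,0.61,0.15,-1,0,0,0,-0.95,0.61,0.15,-1,0,0,0,-0.95,0.61,0.15,-1])

```text
clock: 8.25
ee_pos: [0.4778, 0.0522, 0.2178]
eef_rot: [0.742, 0.634, 0.141, 0.166]
ft_force: [0.3, 0.6, -1.9]
finger_gap: 0.191
grip_force: 59.0
```

Request:
step_arm(commands=[0,0,0,-0.95,0.61,0.15,-1,0,0,0,-0.95,0.61,0.15,-1,0,0,0,-0.95,0.61,0.15,-1,0,0,0,-0.95,0.61,0.15,-1,0,0,0,-0.95,0.61,0.15,-1,0,0,0,-0.95,0.61,0.15,-1,0,0,0,-0.95,0.61,0.15,-1,0,0,0,-0.95,0.61,0.15,-1,0,0,0,0,0,0,-1])

```text
clock: 9.15
ee_pos: [0.5525, -0.1152, 0.2382]
eef_rot: [0.743, 0.633, 0.141, 0.167]
ft_force: [0.2, 0.6, -1.3]
finger_gap: 0.194
grip_force: 59.0
```

```bash
python3 - <<'E'
from h import *
from station import camera
info();pan();gopan(.135,-.041,.015)
p,d=camera("scene");q=p[130:280,230:420];cv2.imwrite("pics/s1.png",cv2.resize(q[:,:,::-1],(760,600),interpolation=cv2.INTER_CUBIC))
E
```

```text
9.15 [ 0.5525 -0.1152  0.2382] [-0.4963  0.0109  1.8689  0.1863  0.8515 -0.4301] [ 0.1867  0.5826 -1.2507] 0.19350399159649032 58.987033758312464
scraper in panel mm [133.9045 -44.9548  79.1669] rot deg [-0.2241  0.0888 -0.103 ]
turn [-0.022  0.056 -0.025] shift(after turn) [0.178 0.031 3.208] | shift now-axes [0.191 0.036 3.208] err mm [ 28.231  -0.781 -57.734]
```

View pics/s1.png

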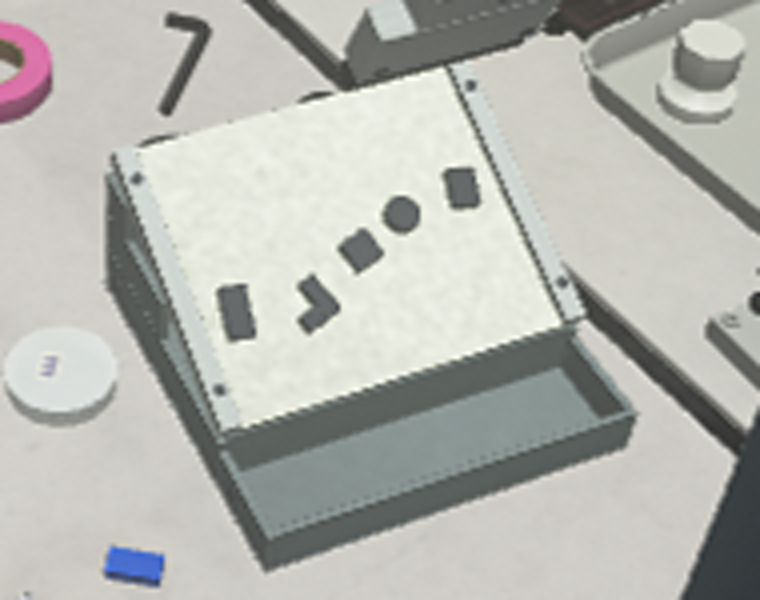

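The crop shows all five chips untouched at (237,312), (317,303), (361,250), (402,215) and (462,188). The scraper is cut off at the top (450,40). I check the held scraper by overlaying its predicted corners.

```bash
cat >> h.py <<'E'
def proj(n,X):
    m=camera_model(n);K=m["camera_matrix"];c=(np.atleast_2d(X)-m["position"])@R.from_quat(m["attitude"]).as_matrix();q=c@K.T
    return q[:,:2]/q[:,2:]
E
python3 - <<'E'
from h import *
from station import camera
o,S=scr()
out=[]
for n in("scene","top"):
    p,d=camera(n)
    C=[[sx*.01,sy*w,z] for z,w in((0.018,.05),(.06,.05),(.088,.032)) for sx in(-1,1) for sy in(-1,1)]+[[sx*.006,sy*.05,0] for sx in(-1,1) for sy in(-1,1)]
    uv=proj(n,o+np.array(C)@S.T);c=uv.mean(0).astype(int);k=4
    x0,y0=max(c[0]-48,0),max(c[1]-60,0);q=cv2.resize(p[y0:y0+130,x0:x0+98,::-1],None,fx=k,fy=k,interpolation=cv2.INTER_CUBIC)
    for a in uv:cv2.circle(q,tuple(((a-[x0,y0]+.5)*k).astype(int)),2,(0,0,255),-1)
    out.append(q[:520])
h=min(i.shape[0] for i in out);cv2.imwrite("pics/s2.png",np.hstack([i[:h] for i in out]))
E
```

```text
(no output)
```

View pics/s2.png

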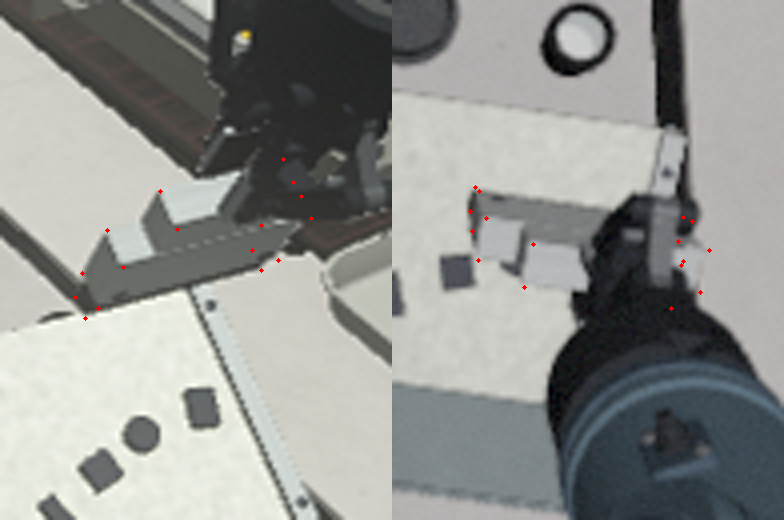

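Left: predicted corners lie on the held scraper to about 1 px in both views; rubber edge at (190,290) left, well above the chips. Descend onto the empty upper panel.

Request:
step_arm(commands=[0,0.05,0,0.28,0,0.7,-1,0,0,0,0,0,0.8,-1,0,0,0,0,0,0.8,-1,0,0,0,0,0,0.6,-1,0,0,0,0,0,0.3,-1,0,0,0,0,0,0.2,-1,0,0,0,0,0,0,-1])

```text
clock: 10.0
ee_pos: [0.581, -0.111, 0.1767]
eef_rot: [0.742, 0.634, 0.143, 0.165]
ft_force: [-1.0, 0.3, -1.6]
finger_gap: 0.189
grip_force: 59.0
```

Request:
step_arm(commands=[0,0,0,0,0,0.15,-1,0,0,0,0,0,0.1,-1,0,0,0,0,0,0,-1])

```text
clock: 10.3
ee_pos: [0.5832, -0.1117, 0.1725]
eef_rot: [0.742, 0.634, 0.143, 0.165]
ft_force: [0.1, -0.3, -1.2]
finger_gap: 0.197
grip_force: 59.0
```

```bash
python3 - <<'E'
from h import *
info();pan()
E
```

```text
10.3 [ 0.5832 -0.1117  0.1725] [-0.4586  0.1353  1.9087  0.2053  0.6859 -0.4337] [ 0.1167 -0.3494 -1.1958] 0.1973642037376663 58.97510262206197
scraper in panel mm [133.1953 -36.2623   7.0478] rot deg [0.0782 0.0885 0.0125]
```

Request:
step_arm(commands=[0,0,0,-0.18,0,0.1,-1,0,0,0,0,0,0.1,-1,0,0,0,0,0,0,-1])

```text
clock: 10.6
ee_pos: [0.5842, -0.1156, 0.1686]
eef_rot: [0.742, 0.634, 0.143, 0.165]
ft_force: [-0.6, -0.2, -1.5]
finger_gap: 0.192
grip_force: 59.0
```

Request:
step_arm(commands=[0,0,0,0,0,0.1,-1,0,0,0,0,0,0,-1])

```text
clock: 10.8
ee_pos: [0.5851, -0.1155, 0.1668]
eef_rot: [0.742, 0.634, 0.143, 0.165]
ft_force: [-1.1, -0.4, -1.3]
finger_gap: 0.194
grip_force: 59.0
```

```bash
python3 - <<'E'
from h import *
info();pan()
E
```

```text
10.8 [ 0.5851 -0.1155  0.1668] [-0.4647  0.1473  1.9104  0.2125  0.6741 -0.4466] [-1.0718 -0.4497 -1.308 ] 0.19407880746147294 58.974528685212135
scraper in panel mm [132.9948 -39.7372   0.7716] rot deg [0.0887 0.1149 0.0147]
```

Request:
step_arm(commands=[0,0,0,0,0,0.06,-1,0,0,0,0,0,0,-1])

```text
clock: 11.0
ee_pos: [0.5859, -0.1156, 0.1667]
eef_rot: [0.742, 0.634, 0.143, 0.166]
ft_force: [-3.0, 1.0, 3.7]
finger_gap: 0.189
grip_force: 60.2
```

Request:
step_arm(commands=[0,0,0,0,0,0.06,-1,0,0,0,0,0,0,-1])

```text
clock: 11.2
ee_pos: [0.5867, -0.1157, 0.1669]
eef_rot: [0.742, 0.634, 0.143, 0.166]
ft_force: [-8.9, 2.2, 11.9]
finger_gap: 0.191
grip_force: 62.1
```

```bash
python3 - <<'E'
from h import *
info();pan()
E
```

```text
11.2 [ 0.5867 -0.1157  0.1669] [-0.4637  0.1487  1.9096  0.2133  0.6704 -0.4474] [-8.8771  2.1709 11.9063] 0.19073260342672405 62.130770897492766
scraper in panel mm [134.7206 -39.7412   0.2124] rot deg [ 0.0567 -0.0559  0.0645]
```

Request:
step_arm(commands=[0,0,0,0,-0.3,0,-1,0,0,0,0,-0.4,0,-1,0,0,0,0,-0.4,0,-1,0,0,0,0,-0.4,0,-1,0,0,0,0,-0.4,0,-1,0,0,0,0,-0.4,0,-1])

```text
clock: 11.8
ee_pos: [0.5485, -0.1111, 0.1492]
eef_rot: [0.741, 0.633, 0.145, 0.17]
ft_force: [0.4, -0.5, 9.0]
finger_gap: 0.189
grip_force: 60.4
```

```bash
python3 - <<'E'
from h import *
info();pan()
E
```

```text
11.8 [ 0.5485 -0.1111  0.1492] [-0.4966  0.1013  2.022   0.2564  0.6059 -0.52  ] [ 0.4307 -0.5396  9.0027] 0.1887462045818517 60.42540828231722
scraper in panel mm [ 92.9202 -41.3924   0.3717] rot deg [-0.1039 -0.4796  0.0307]
```

Request:
step_arm(commands=[0,0,0,0.05,-0.4,0,-1,0,0,0,0,-0.4,0,-1,0,0,0,0,-0.4,0,-1,0,0,0,0,-0.4,0,-1,0,0,0,0,-0.4,0,-1,0,0,0,0,-0.4,0,-1])

```text
clock: 12.4
ee_pos: [0.5067, -0.1041, 0.1294]
eef_rot: [0.741, 0.633, 0.145, 0.171]
ft_force: [-0.1, 0.2, 13.1]
finger_gap: 0.186
grip_force: 60.2
```

Request:
step_arm(commands=[0,0,0,0,-0.4,0,-1,0,0,0,0,-0.4,0,-1,0,0,0,0,-0.4,0,-1,0,0,0,0,-0.4,0,-1,0,0,0,0,-0.4,0,-1])

```text
clock: 12.9
ee_pos: [0.4719, -0.0995, 0.1131]
eef_rot: [0.741, 0.632, 0.145, 0.173]
ft_force: [0.8, 0.3, 16.8]
finger_gap: 0.191
grip_force: 60.5
```

```bash
python3 - <<'E'
from h import *
info();pan()
E
```

```text
12.9 [ 0.4719 -0.0995  0.1131] [-0.5803  0.0157  2.2336  0.3768  0.5017 -0.7182] [ 0.7754  0.3274 16.7827] 0.190602133836871 60.52099695894867
scraper in panel mm [  7.8091 -42.2355   0.4262] rot deg [-0.2884 -0.7274  0.0334]
```

Request:
step_arm(commands=[0,0,0,0.05,-0.35,-0.03,-1,0,0,0,0,-0.3,-0.02,-1,0,0,0,0,0,0,-1,0,0,0,0,0.3,-0.5,-1,0,0,0,0,0.6,-0.8,-1,0,0,0,0,0.6,-0.8,-1,0,0,0,0,0.6,-0.8,-1,0,0,0,0,0.8,0,-1,0,0,0,0,0.8,0,-1])

```text
clock: 13.8
ee_pos: [0.4963, -0.0993, 0.187]
eef_rot: [0.742, 0.634, 0.143, 0.165]
ft_force: [0.8, -0.1, -1.3]
finger_gap: 0.192
grip_force: 63.9
```

```bash
python3 - <<'E'
from h import *
from station import camera
info();pan();gopan(.130,.039,.06);gopan(.13,.039,.008)
p,d=camera("scene");q=p[130:290,210:420];cv2.imwrite("pics/s3.png",cv2.resize(q[:,:,::-1],(787,600),interpolation=cv2.INTER_CUBIC))
E
```

```text
13.8 [ 0.4963 -0.0993  0.187 ] [-0.5399 -0.0484  2.063   0.2441  0.7321 -0.5323] [ 0.8015 -0.149  -1.2989] 0.1921097095984069 63.915289398282766
scraper in panel mm [ 59.702  -37.7483  57.2695] rot deg [0.0971 0.1657 0.0075]
turn [-0.041 -0.024  0.002] shift(after turn) [ 3.843  3.506 -0.111] | shift now-axes [ 3.843  3.506 -0.114] err mm [73.678 66.107 32.098]
turn [-0.041 -0.024  0.002] shift(after turn) [3.839 3.491 2.489] | shift now-axes [3.834 3.499 2.486] err mm [ 95.38  62.65 -15.03]
```

View pics/s3.png

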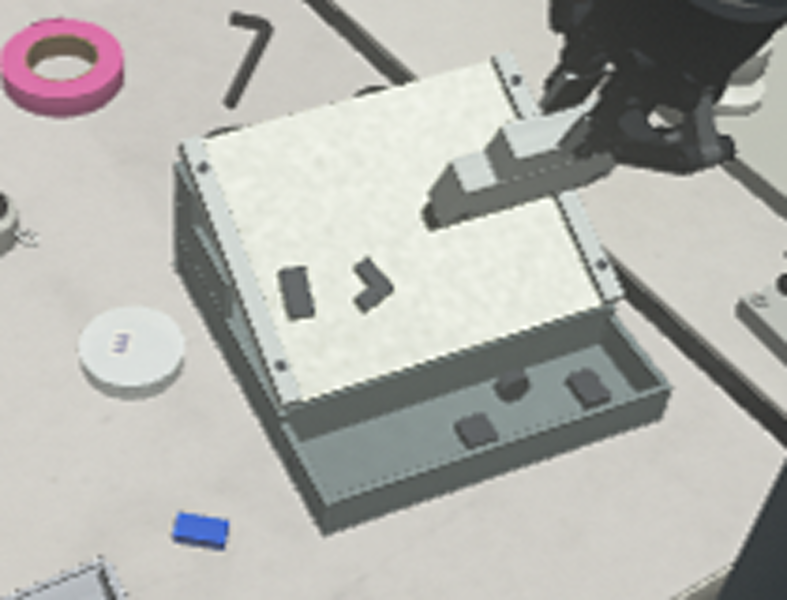

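Three chips lie in the trough at (477,430), (513,385) and (587,388); the bar (297,293) and the L (373,285) remain on the left. Second wipe at y = +39.

Request:
step_arm(commands=[0,0,0,0.76,0.7,0,-1,0,0,0,0.77,0.7,0,-1,0,0,0,0.77,0.7,0,-1,0,0,0,0.77,0.7,0,-1,0,0,0,0.77,0.7,0,-1,0,0,0,0,0,0.8,-1,0,0,0,0,0,0.8,-1,0,0,0,0,0,0.5,-1,0,0,0,0,0,0.3,-1,0,0,0,0,0,0,-1])

```text
clock: 14.85
ee_pos: [0.5904, -0.0367, 0.1723]
eef_rot: [0.742, 0.634, 0.142, 0.164]
ft_force: [0.0, -0.2, -1.9]
finger_gap: 0.186
grip_force: 63.9
```

```bash
python3 - <<'E'
from h import *
info();pan();gopan(.130,.039,0)
E
```

```text
14.85 [ 0.5904 -0.0367  0.1723] [-0.287   0.1339  1.9098  0.0937  0.666  -0.191 ] [ 0.0465 -0.231  -1.8768] 0.18570792092276964 63.92192792147398
scraper in panel mm [128.6444  38.9489   8.7895] rot deg [ 0.0957  0.2513 -0.0008]
turn [-0.063 -0.024 -0.   ] shift(after turn) [0.008 0.049 0.439] | shift now-axes [0.007 0.051 0.439] err mm [ 4.616 -0.558 -7.523]
```

Request:
step_arm(commands=[-0.06,0,0,0,0,0.2,-1,0,0,0,0,0,0.2,-1,0,0,0,0,0,0.06,-1,0,0,0,0,0,0,-1])

```text
clock: 15.25
ee_pos: [0.595, -0.0373, 0.1655]
eef_rot: [0.742, 0.634, 0.144, 0.167]
ft_force: [-0.8, 1.1, -2.5]
finger_gap: 0.187
grip_force: 63.9
```

Request:
step_arm(commands=[0,0,0,0,0,0.05,-1,0,0,0,0,0,0,-1])

```text
clock: 15.45
ee_pos: [0.5958, -0.0374, 0.1655]
eef_rot: [0.741, 0.634, 0.145, 0.167]
ft_force: [-2.9, -0.6, 4.0]
finger_gap: 0.186
grip_force: 65.2
```

```bash
python3 - <<'E'
from h import *
info();pan()
E
```

```text
15.45 [ 0.5958 -0.0374  0.1655] [-0.2856  0.1486  1.9152  0.0973  0.6377 -0.1944] [-2.8986 -0.6092  3.9685] 0.1856874143230456 65.17529558390379
scraper in panel mm [131.2726  39.0356   0.3419] rot deg [ 0.0753 -0.2258  0.0339]
```

Request:
step_arm(commands=[0,0,0,0,-0.3,0.03,-1,0,0,0,0,-0.4,0,-1,0,0,0,0,-0.4,0,-1,0,0,0,0,-0.4,0,-1,0,0,0,0,-0.4,0,-1,0,0,0,0,-0.4,0,-1])

```text
clock: 16.05
ee_pos: [0.5579, -0.032, 0.1477]
eef_rot: [0.741, 0.633, 0.147, 0.171]
ft_force: [0.6, 0.4, 8.7]
finger_gap: 0.187
grip_force: 65.4
```

Request:
step_arm(commands=[0,0,0,0,-0.4,0,-1,0,0,0,0,-0.4,0,-1,0,0,0,0,-0.4,0,-1,0,0,0,0,-0.4,0,-1,0,0,0,0,-0.4,0,-1,0,0,0,0,-0.4,0,-1])

```text
clock: 16.65
ee_pos: [0.5166, -0.0259, 0.1282]
eef_rot: [0.741, 0.632, 0.148, 0.172]
ft_force: [0.6, 0.0, 12.7]
finger_gap: 0.191
grip_force: 65.1
```

```bash
python3 - <<'E'
from h import *
info();pan()
E
```

```text
16.65 [ 0.5166 -0.0259  0.1282] [-0.3177  0.0559  2.1425  0.1502  0.4954 -0.2764] [ 0.5695  0.042  12.7198] 0.19093614346171373 65.10449275549036
scraper in panel mm [43.8958 37.8268  0.3643] rot deg [-0.0484 -0.9055  0.0179]
```

Request:
step_arm(commands=[0,0,0,0,-0.4,0,-1,0,0,0,0,-0.4,0,-1,0,0,0,0,-0.4,0,-1,0,0,0,0,-0.4,0,-1,0,0,0,0,-0.4,-0.02,-1,0,0,0,0,-0.4,-0.03,-1,0,0,0,0,-0.15,0,-1,0,0,0,0,0,0,-1])

```text
clock: 17.45
ee_pos: [0.4646, -0.0163, 0.1016]
eef_rot: [0.742, 0.634, 0.144, 0.166]
ft_force: [-0.3, -0.3, -2.0]
finger_gap: 0.183
grip_force: 63.9
```

Request:
step_arm(commands=[0,0,0,0,0.3,-0.5,-1,0,0,0,0,0.5,-0.8,-1,0,0,0,0,0.5,-0.8,-1,0,0,0,0,0.5,-0.9,-1,0,0,0,0,0.5,-0.9,-1,0,0,0,0,0,0,-1])

```text
clock: 18.05
ee_pos: [0.4759, -0.019, 0.1954]
eef_rot: [0.741, 0.633, 0.145, 0.169]
ft_force: [0.9, -0.2, -1.3]
finger_gap: 0.186
grip_force: 63.9
```

```bash
python3 - <<'E'
from h import *
from station import camera
info();pan()
p0,T0=G["p"],GT
go(p0+.12*RR[:,2],T0)
p,d=camera("scene");q=p[130:330,210:420];cv2.imwrite("pics/s4.png",cv2.resize(q[:,:,::-1],(630,600),interpolation=cv2.INTER_CUBIC))
E
```

```text
18.05 [ 0.4759 -0.019   0.1954] [-0.3386 -0.1248  2.1111  0.1226  0.7162 -0.2566] [ 0.9084 -0.1925 -1.2875] 0.18616519587454147 63.928688764572144
scraper in panel mm [34.2414 38.3311 78.7367] rot deg [ 0.0311 -0.4412  0.0426]
turn [ 0.112  0.45  -0.948] shift(after turn) [12.566 -4.521 -2.736] | shift now-axes [12.147 -5.316 -3.163] err mm [-83.965 259.141  11.154]
```

View pics/s4.png

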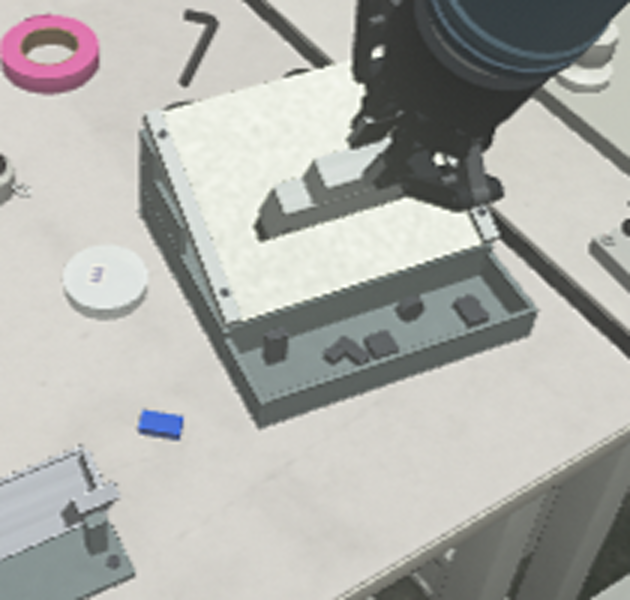

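All five chips are in the trough at (275,347), (345,350), (382,345), (410,308) and (470,310), and the panel is clear. Now back to the rest.

Request:
step_arm(commands=[0.11,0.45,-0.95,0,0,-0.5,-1,0,0,0,0.96,-0.35,-0.17,-1,0,0,0,0.97,-0.35,-0.17,-1,0,0,0,0.97,-0.35,-0.17,-1,0,0,0,0.97,-0.35,-0.17,-1,0,0,0,0.97,-0.35,-0.17,-1,0,0,0,0.97,-0.35,-0.17,-1,0,0,0,0.97,-0.35,-0.17,-1,0,0,0,0.97,-0.35,-0.17,-1,0,0,0,0.97,-0.35,-0.17,-1])

```text
clock: 19.1
ee_pos: [0.4126, 0.1626, 0.201]
eef_rot: [0.719, 0.661, 0.146, 0.158]
ft_force: [0.2, 0.6, -1.7]
finger_gap: 0.189
grip_force: 63.9
```

Request:
step_arm(commands=[0,0,0,0.97,-0.35,-0.17,-1,0,0,0,0.97,-0.35,-0.17,-1,0,0,0,0.97,-0.35,-0.17,-1,0,0,0,0.9,-0.3,-0.17,-1,0,0,0,0,0,0,-1])

```text
clock: 19.6
ee_pos: [0.3889, 0.2419, 0.2023]
eef_rot: [0.718, 0.662, 0.147, 0.157]
ft_force: [-0.2, 0.7, -1.6]
finger_gap: 0.189
grip_force: 63.9
```

```bash
python3 - <<'E'
from h import *
info();go(G["p"]+.05*RR[:,2],GT)
from station import camera
o,S=scr();out=[]
for n in("scene","top"):
    p,d=camera(n)
    C=[[sx*.01,sy*w,z] for z,w in((0.018,.05),(.06,.05),(.088,.032)) for sx in(-1,1) for sy in(-1,1)]+[[sx*.006,sy*.05,0] for sx in(-1,1) for sy in(-1,1)]
    uv=proj(n,o+np.array(C)@S.T);c=uv.mean(0).astype(int);k=4
    x0,y0=max(c[0]-48,0),max(c[1]-60,0);q=cv2.resize(p[y0:y0+130,x0:x0+98,::-1],None,fx=k,fy=k,interpolation=cv2.INTER_CUBIC)
    for a in uv:cv2.circle(q,tuple(((a-[x0,y0]+.5)*k).astype(int)),2,(0,0,255),-1)
    out.append(q[:520])
h=min(i.shape[0] for i in out);cv2.imwrite("pics/s5.png",np.hstack([i[:h] for i in out]))
E
```

```text
19.6 [0.3889 0.2419 0.2023] [ 0.4961 -0.078   2.0457 -0.314   0.8276  0.7489] [-0.1702  0.7173 -1.5711] 0.18857870896629855 63.870521653443575
turn [-0.118 -0.024  0.043] shift(after turn) [-0.077  0.212  3.372] | shift now-axes [-0.083  0.24   3.37 ] err mm [ 32.449  -4.151 -59.15 ]
```

View pics/s5.png

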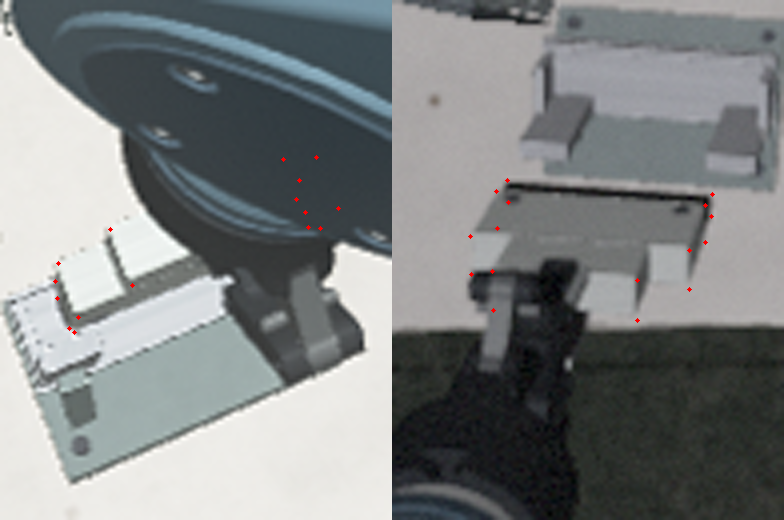

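Right view: predicted corners match the held block (rubber edge at (610,190)), so no slip. Insert with a 3 mm offset off the fork.

Request:
step_arm(commands=[-0.12,0,0.04,-0.08,0.39,0.6,-1,0,0,0,0,0,0.8,-1,0,0,0,0,0,0.8,-1,0,0,0,0,0,0.7,-1,0,0,0,0,0,0.47,-1,0,0,0,0,0,0,-1])

```text
clock: 20.3
ee_pos: [0.4257, 0.2346, 0.1451]
eef_rot: [0.719, 0.659, 0.149, 0.161]
ft_force: [-0.4, -0.1, -2.7]
finger_gap: 0.185
grip_force: 63.9
```

```bash
python3 - <<'E'
from h import *
info();go(G["p"]+.003*RR[:,0],GT)
E
```

```text
20.3 [0.4257 0.2346 0.1451] [ 0.4351  0.0415  2.0974 -0.3606  0.6438  0.7729] [-0.4178 -0.0722 -2.6694] 0.18489068573045161 63.87782754376531
turn [ 0.007  0.015 -0.056] shift(after turn) [ 0.133 -0.114  2.492] | shift now-axes [ 0.135 -0.116  2.492] err mm [ 19.419   1.123 -46.031]
```

Request:
step_arm(commands=[0,0,-0.05,0.13,-0.1,0.5,-1,0,0,0,0,0,0.5,-1,0,0,0,0,0,0.5,-1,0,0,0,0,0,0.4,-1,0,0,0,0,0,0.3,-1,0,0,0,0,0,0.1,-1,0,0,0,0,0,0,-1])

```text
clock: 21.0
ee_pos: [0.4443, 0.2371, 0.1041]
eef_rot: [0.718, 0.661, 0.15, 0.162]
ft_force: [-0.4, 0.0, -1.2]
finger_gap: 0.186
grip_force: 63.9
```

```bash
python3 - <<'E'
from h import *
info();go(G["p"]+.001*RR[:,0],GT)
E
```

```text
21.0 [0.4443 0.2371 0.1041] [ 0.4191  0.1368  2.1211 -0.4211  0.5257  0.8298] [-0.4236  0.0058 -1.2197] 0.18639357866839298 63.88732563704252
turn [ 0.041 -0.012  0.004] shift(after turn) [-0.065 -0.166  0.247] | shift now-axes [-0.066 -0.167  0.246] err mm [-1.    -1.221 -5.881]
```

Request:
step_arm(commands=[0.04,0,0,-0.06,-0.05,0.1,-1,0,0,0,0,0,0.1,-1,0,0,0,0,0,0.05,-1,0,0,0,0,0,0,-1])

```text
clock: 21.4
ee_pos: [0.4456, 0.2359, 0.0996]
eef_rot: [0.718, 0.661, 0.15, 0.161]
ft_force: [0.7, -0.0, -2.4]
finger_gap: 0.191
grip_force: 63.9
```

Request:
step_arm(commands=[0,0,0,0,-0.1,0.03,-1,0,0,0,0,0,0,-1])

```text
clock: 21.6
ee_pos: [0.4444, 0.2363, 0.0988]
eef_rot: [0.718, 0.661, 0.15, 0.161]
ft_force: [-0.7, -1.6, 1.7]
finger_gap: 0.188
grip_force: 64.9
```

```bash
python3 - <<'E'
from h import *
info();go(G["p"],GT)
E
```

```text
21.6 [0.4444 0.2363 0.0988] [ 0.4159  0.1452  2.1285 -0.4283  0.51    0.8362] [-0.7122 -1.6189  1.6929] 0.18779896934071813 64.93823217228055
turn [ 0.031 -0.026  0.006] shift(after turn) [-0.025 -0.109  0.005] | shift now-axes [-0.025 -0.109  0.004] err mm [-1.958 -0.333 -1.012]
```

Ledge contact is there. Ease onto the fork by 2 mm and read.

Request:
step_arm(commands=[0.03,0,0,0,-0.08,0.02,-1,0,0,0,0,-0.04,0.02,-1,0,0,0,0,0,0,-1])

```text
clock: 21.9
ee_pos: [0.4435, 0.2364, 0.0983]
eef_rot: [0.718, 0.661, 0.15, 0.161]
ft_force: [-3.2, -3.4, 11.4]
finger_gap: 0.19
grip_force: 66.9
```

```bash
python3 - <<'E'
from h import *
info();go(G["p"],GT)
E
```

```text
21.9 [0.4435 0.2364 0.0983] [ 0.417   0.145   2.1306 -0.4302  0.5083  0.8393] [-3.2408 -3.4491 11.4017] 0.1897858047043712 66.91809738054872
turn [ 0.033 -0.031  0.006] shift(after turn) [-0.029 -0.056  0.   ] | shift now-axes [-0.029 -0.056  0.   ] err mm [-1.052 -0.494 -0.486]
```

Request:
step_arm(commands=[0,0,0,0,-0.06,-0.02,-1,0,0,0,0,0,0,-1,0,0,0,0,0,0,-0.4,0,0,0,0,0,0,0,0,0,0,0,0,0,0.4,0,0,0,0,0,0,0.4,0,0,0,0,0,0,0.4])

```text
clock: 22.6
ee_pos: [0.4408, 0.2363, 0.096]
eef_rot: [0.718, 0.661, 0.149, 0.16]
ft_force: [0.1, 0.2, 0.0]
finger_gap: 0.702
grip_force: 0.0
```

Request:
step_arm(commands=[0,0,0,0,0,-0.5,0.4,0,0,0,0,0,-0.9,0.4,0,0,0,0,0,-0.9,0.4,0,0,0,0,0,-0.9,0.4,0,0,0,0,0,-0.9,0.4,0,0,0,0,0,-0.9,0.4])

```text
clock: 23.2
ee_pos: [0.3976, 0.2397, 0.1879]
eef_rot: [0.718, 0.661, 0.149, 0.16]
ft_force: [0.3, -0.0, -0.5]
finger_gap: 0.696
grip_force: 0.0
```

Request:
step_arm(commands=[0,0,0,-0.9,0,-0.9,0.4,0,0,0,-0.9,-0.5,-0.7,0.4,0,0,0,-0.9,-0.5,-0.5,0.4,0,0,0,-0.9,-0.5,0,0.4,0,0,0,-0.9,-0.5,0,0.4,0,0,0,-0.9,-0.5,0,0.4,0,0,0,-0.9,0,0,0.4,0,0,0,-0.9,0,0,0.4,0,0,0,-0.9,0,0,0.4,0,0,0,-0.9,0,0,0.4])

```text
clock: 24.2
ee_pos: [0.3203, 0.0653, 0.2035]
eef_rot: [0.717, 0.662, 0.15, 0.16]
ft_force: [0.5, 0.1, 0.5]
finger_gap: 0.702
grip_force: 0.0
```

```bash
python3 - <<'E'
from h import *
from station import camera
info();k=4;out=[]
C=[[sx*.01,sy*w,z] for z,w in((0.018,.05),(.06,.05),(.088,.032)) for sx in(-1,1) for sy in(-1,1)]
for n in("scene","top"):
    p,d=camera(n);P=cloud(n,d);o=np.load(n+".npz")
    b=(slice(228,292),slice(130,216)) if n=="top" else (slice(268,358),slice(164,262))
    print(n,"mean |diff| rest window",np.abs(p[b].astype(int)-o["p"][b]).mean())
    x0,y0=b[1].start,b[0].start;out.append(np.vstack([cv2.resize(i[b][:,:,::-1],(400,290),interpolation=cv2.INTER_CUBIC) for i in(o["p"],p)]))
cv2.imwrite("pics/s6.png",np.hstack(out))
E
```

```text
24.2 [0.3203 0.0653 0.2035] [-0.2185 -0.5024  2.3036  0.078   0.9039 -0.1725] [0.4635 0.0671 0.5243] 0.7017506733526441 0.0
scene mean |diff| rest window 11.933333333333334
top mean |diff| rest window 1.830486918604651
```

View pics/s6.png

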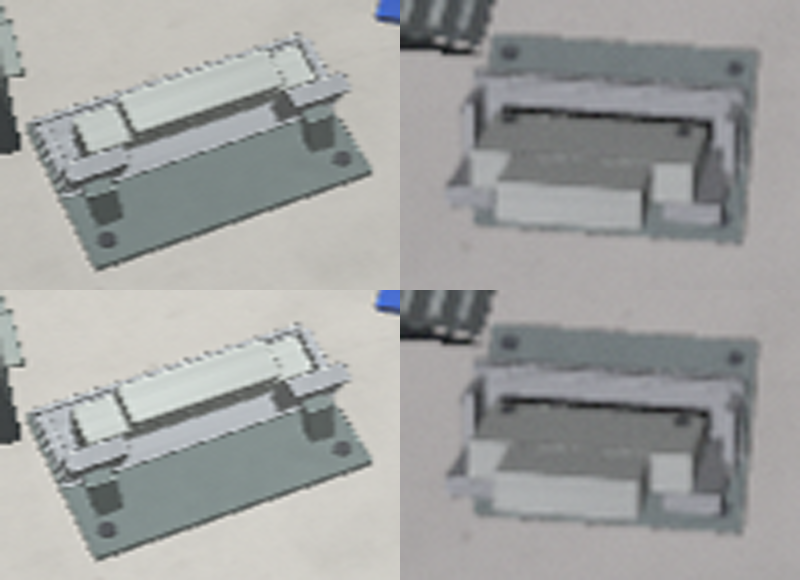

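The scraper after (bottom row, neck at (210,385) and (570,490)) sits just as before (top row), leaning on the fork with its rubber on the ledge. Hand in.

```bash
python3 -c "
from station import close_job
print(close_job())"
```

```text
the job is handed in; nothing more can be done
None
```

The job is handed in: all five cut-offs lie in the trough, the scraper is back on its rest leaning on the fork as before, and the eyepiece, cap, round case and blue look-alike were left alone; it took about 24 s of the 64 s.

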